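# Double lid on the ginger pot, outer lid held up to air it

## Task

Pick up the nested pair of lids by the black knob and, keeping the pair together, lower it (do not drop it) onto the ginger pot until the inner lid is fully seated on the rim, and let go of the knob. Then lift the outer lid alone by its collar, straight up, so that the ginger can air through the vented inner lid, which stays lying flat on the pot, and finish still holding the outer lid level above the pot, about 10 cm higher than where it lay. Do not shift the pot or disturb the mug, bowl, ginger and spoon.

Things in the scene. Friction and masses are not known exactly. Their poses are not given: they have to be found in the camera images.
- pot: open steel pot, loose, 1.3 kg: 127 mm outside, 120 mm inside diameter, 110 mm high; two small black loop handles opposite each other (along its own +y and -y, 70 mm up, reaching 92 mm from the axis). Origin at the centre of its underside, z up. Ginger inside stays below 45 mm.
- pot_rim (a point): centre of the pot's mouth, 110 mm above its underside. With the inner lid fully seated, the lid's origin lies 10 mm below this point, on the pot's axis (5 mm play all round).
- inner_lid: round aluminium lid, 0.3 kg, origin at its underside's centre, z up: plug 110 mm wide and 10 mm high (foot bevelled to 100 mm) that drops into the pot; flange 134 mm wide, from 10 to 15 mm up, that rests on the pot's rim, vent holes on top; central knob. At the start it stands on the table with the outer lid nested on it; lifted by the knob it carries the outer lid.
- knob_top (a point): centre of the top of the inner lid's black plastic knob: a straight upright cylinder, 18 mm in diameter, its top 79 mm above the inner lid's origin. With the outer lid nested, the knob shows 30 mm above the collar's top.
- outer_lid: round steel lid, 0.16 kg: flat plate 150 mm wide, 4 mm thick, 34 mm central hole with an upright collar round it, and a skirt hanging 10 mm below the plate at the edge (144 mm inside). Origin at the centre of the plate's underside, z up; nested, it lies loose on the flange, origin 15 mm above the inner lid's.
- collar_top (a point): centre of the top of the outer lid's tubular collar, 34 mm above the outer lid's origin: 44 mm outside, 34 mm inside, standing 30 mm above the plate; the knob passes freely through it. Gripped from outside and lifted, it takes the outer lid alone.
- mug: white mug 85 mm high, 76 mm across with a handle at one side, to be left alone; origin at its underside
- bowl: steel bowl 50 mm high, 130 mm across, to be left alone; origin at its underside
- ginger: a knobbly piece of ginger about 80 by 80 by 32 mm, to be left alone; origin at its underside
- spoon: a steel spoon 200 mm long lying along its own x axis on the table, to be left alone; origin at the middle of its underside
Not all that is in view belongs to the job. Leave any orange look-alike of the pot alone.

How it is judged:
By the outcome, as a careful person would: the job done as asked, in the order asked, and still so for the second after the job is handed in, while the arm keeps its last pose, push and grip.
It also fails if it takes over 54 s, if anything falls off the work surface, if the arm or the gripper's body presses on something with over 40 N, if the wrist force passes 120 N, or if a joint passes its speed limit or range.

## Robot

A 7-joint arm with a two-finger parallel gripper is mounted at the origin on the work surface. World frame = base frame: x ahead of the robot, y to its left, z up, the work surface at z = 0. Lengths are in mm, angles in rad, forces in N, time in s.
With the tool pointing down it reaches from about 400 to 875 mm from the base axis. Payload 4.4 kg.
Tool frame: the origin (TCP) lies at the very end of the fingers, on their centre line; the grasp point (between the pads) lies 19 mm behind it; z points along the fingers, y is the line along which they close (so a half turn about z gives the same grasp; the last joint's range is limited). The gripper opens to 85 mm and grips with 20 to 120 N. Pads are 22 mm wide; open, the fingers measure 114 mm over their backs; the gripper's body (76 mm by 85 mm) begins 54 mm behind the grasp point. The pads swing forward as they close: fully open they stand 13 mm farther back than shut.
Start: joints at [1.126, 0.628, 0.038, 1.517, -0.027, 0.996, -0.02], TCP at [240.402, -603.924, 231.313] pointing down, gripper open.
Joint ranges: [-3.06, 3.06], [-0.37, 2.12], [-1.25, 1.32], [0.18, 2.47], [-1.1, 4.24], [0.23, 1.98], [-2.94, 2.94]. Speed limits (rad/s): [2.57, 2.57, 3.14, 3.14, 3.14, 3.14, 3.14].

## Interface

Orientations are given as [roll, pitch, yaw] about the fixed x, y, z axes, in that order (R = Rz(yaw) Ry(pitch) Rx(roll)).
In Python, from workcell import telemetry, cams, env gives the robot as it stands.
- The arm moves only by the shell command python3 -m pendant 'ROWS'. ROWS is JSON, a list of rows, each a list of 3 entries, a list of its own where there are three numbers: the finger opening in mm, from 0 to 85.4, then the shift along the tool's x, y, z in mm, then the turn, a rotation vector about the tool's x, y, z in degrees. In form: [[claw, [dx, dy, dz], [rx, ry, rz]], ...]. A call has 1 to 12 rows; each row is the pose to reach, as a shift and turn from the pose commanded when the call began, along the tool's axes at that moment; what a row does not reach only later rows make up. A row lasts 1/8 s, in which the tool goes at most 62.5 mm and 10.7 degrees, less where a joint would pass 70% of its speed; a pose out of reach is approached as far as the arm can. A call with a gripper value outside its range is refused whole. The fingers move at their own pace and stop on an object; the grip force is fixed at half the most. Time passes only in rows, so rows that repeat a pose let the fingers close. It gives the time, the measured TCP pose, the force, the opening and the grip force at its end, in the units of the state.
- telemetry.observe(): the state, without advancing time (a new reading comes with each control period).
- cams.get_image(name): name is "scene" or "top" or "wrist"; returns (picture, depth): 420x560x3 uint8, blue, green, red; 420x560 float32, mm along the optical axis (not along the pixel's ray), 0 where there is no reading.
- cams.calibration(name): a dict with "fx", "fy", "cx", "cy" (pixels), "k1" (the pictures are not rectified: a ray, as slopes to the right and down, at radius r is drawn at 1 + k1 r^2 times it, then the intrinsics apply), "view" (4x4, takes a point from world to camera coordinates). Camera axes: x right, y down, z forward; pixel columns grow to the right and rows downward; lengths in mm; the calibration is good to about 2 mm. A picture is of the moment at which its call begins: read the wrist's pose just before it. calibration takes no time and is no camera call; for the wrist camera it gives the pose at the moment of the call.
- env.hand_in(): hands the job in; it is judged then, once.
The state is a dict: "time_s": time; "joint_pos": joint angles; "joint_vel": joint speeds; "joint_efforts": joint torques, N m; "tcp_pos": TCP position; "eef_rot": TCP orientation; "force": force on the tool from outside, world axes, zero at the start; "moment": the same for the moment, N m; "opening": finger opening in mm; "grip_force": force on a finger pad.
Only numpy, scipy, OpenCV 4.12 (cv2) and the standard library are available. Lean on these libraries where they do the work, as an engineer would, in place of code of your own. Each camera call takes 0.05 s, during which the arm holds its last target. There are 200 camera calls.

## Working session

There is one attempt and no reset: what is moved stays moved. The work goes in short steps, Python scripts to look and compute and a shell command to move; the robot and the scene stay as the last step left them, time stands still between calls to the robot, and variables do not carry over. Pictures are saved under pics/ and viewed, at most 10 in all, crops included, and the job is handed in when it is done.

```bash
ls; mkdir -p pics
cat > h.py <<'E'
import numpy as np, cv2
from workcell import telemetry, cams, env
def grab(n,f):
    c=cams.calibration(n); im,d=cams.get_image(n); cv2.imwrite('pics/'+f+'.png',im); np.savez('pics/'+f+'.npz',d=d,V=c['view'],c=[c[k] for k in('fx','fy','cx','cy','k1')]); return im,d
def world(f,u,v,depth=None,z=None):
    a=np.load('pics/'+f+'.npz'); fx,fy,cx,cy,k=a['c']; 
    p=cv2.undistortPoints(np.array([[[u,v]]],float),np.array([[fx,0,cx],[0,fy,cy],[0,0,1]]),np.array([k,0,0,0.]))[0,0]
    W=np.linalg.inv(a['V']); r=np.array([p[0],p[1],1])
    if z is not None:
        o=W[:3,3]; q=W[:3,:3]@r; return o+q*(z-o[2])/q[2]
    if depth is None: depth=a['d'][int(v),int(u)]
    return (W@np.r_[r*depth,1])[:3]
E
python3 - <<'E'
from h import *
a,_=grab('scene','s0'); b,_=grab('top','t0'); 
print(telemetry.observe())
E
```

```text
pics
{'time_s': 0.1, 'joint_pos': array([ 1.12621066,  0.62930903,  0.03842963,  1.51828883, -0.02703257,
        0.99628528, -0.02000629]), 'joint_vel': array([-3.67980239e-05, -2.29129858e-03,  2.20139399e-05, -2.13332002e-03,
       -9.04012281e-05, -5.63795136e-04,  9.22095791e-04]), 'joint_efforts': array([ 2.43336734e-03, -5.64528394e+01,  1.23013627e+00, -1.93971008e+01,
        1.12417483e-02,  5.37563188e-03,  2.30476434e-05]), 'tcp_pos': array([ 240.19793373, -603.37403696,  230.43819267]), 'eef_rot': array([-3.13981916e+00, -1.48313467e-05,  3.78773408e-01]), 'force': array([-0.97157443, -1.1613615 ,  0.49099168]), 'moment': array([0.02473025, 0.00188465, 0.02716178]), 'grip_force': 0.0, 'opening': 85.4055506301032}
```

View pics/t0.png

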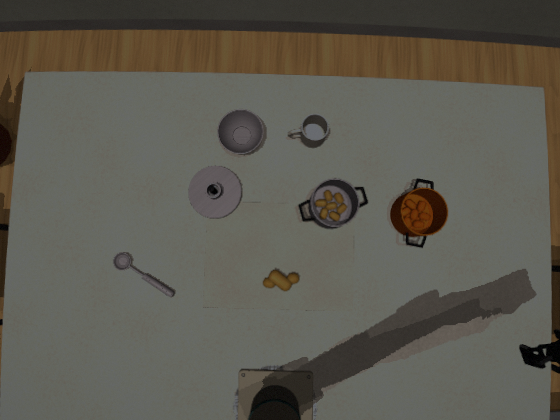

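View pics/s0.png

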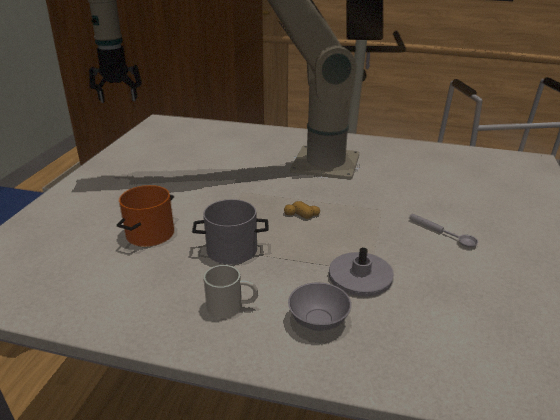

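The top view shows the lids at about (215,192) with the knob at (213,190). The grey pot is at (333,203), the orange decoy at (418,212), the bowl at (241,132) and the mug at (315,130).

Run:
```python
from h import *
im=cv2.imread('pics/t0.png'); c=cv2.resize(im[150:250,180:380],None,fx=4,fy=4,interpolation=cv2.INTER_CUBIC); c=cv2.convertScaleAbs(c,alpha=1.6); cv2.imwrite('pics/t0c.png',c)
for n,u,v,z in [('knob',213,190,79),('lid',215.5,191.5,19),('pot',333,203,110),('mug',315,130,80),('bowl',241,132,50)]: print(n,world('t0',u,v,z=z).round(),world('t0',u,v).round())
```

```text
knob [590. 184.  79.] [590. 184.  77.]
lid [594. 186.  19.] [588. 180.  59.]
pot [ 560. -133.  110.] [ 570. -143.   32.]
mug [762. -85.  80.] [784. -91.   4.]
bowl [759. 118.  50.] [771. 123.   5.]
```

View pics/t0c.png

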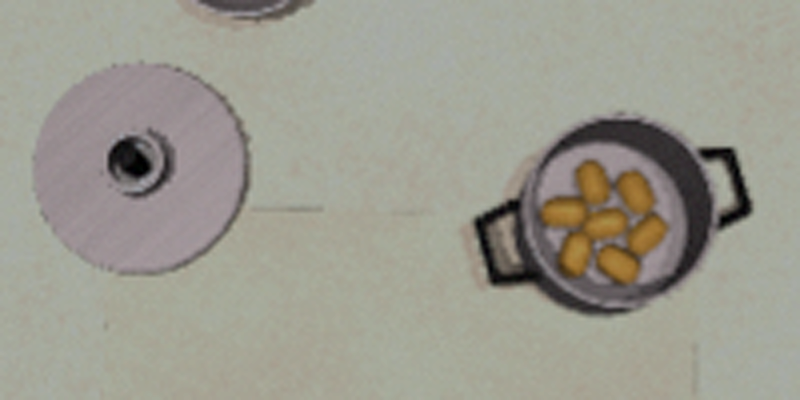

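```bash
cat >> h.py <<'E'
from scipy.spatial.transform import Rotation as Ro
from scipy.optimize import least_squares
def shift(p):
    s=telemetry.observe(); return (Ro.from_euler('xyz',s['eef_rot']).inv().apply(np.array(p)-s['tcp_pos'])).round(1)
def cloud(f):
    a=np.load('pics/'+f+'.npz'); d=a['d']; v,u=np.nonzero(d>0); fx,fy,cx,cy,k=a['c']
    p=cv2.undistortPoints(np.c_[u,v].astype(float)[:,None],np.array([[fx,0,cx],[0,fy,cy],[0,0,1]]),np.array([k,0,0,0.]))[:,0]
    dd=d[v,u]; W=np.linalg.inv(a['V']); return np.c_[p*dd[:,None],dd]@W[:3,:3].T+W[:3,3]
def ring(f,c,z0,z1,rmax,R):
    P=cloud(f); P=P[(abs(P[:,2]-(z0+z1)/2)<(z1-z0)/2)&(np.hypot(*(P[:,:2]-c).T)<rmax)]
    r=least_squares(lambda q:np.hypot(P[:,0]-q[0],P[:,1]-q[1])-R,c,loss='soft_l1',f_scale=2); return r.x.round(1),len(P),P[:,2].mean().round(1),abs(r.fun).mean().round(1)
E
python3 - <<'E'
from h import *
print(ring('t0',[560,-133],103,116,75,62))
P=cloud('t0');m=(np.hypot(P[:,0]-592,P[:,1]-185)<85)&(P[:,2]>11)&(P[:,2]<27);Q=P[m];print('plate',(Q.max(0)+Q.min(0))/2,Q.max(0)-Q.min(0))
s=telemetry.observe();W=np.linalg.inv(cams.calibration('wrist')['view']);R=Ro.from_euler('xyz',s['eef_rot']).inv()
print('cam in tool',R.apply(W[:3,3]-s['tcp_pos']),R.as_matrix()@W[:3,:3][:,2], cams.calibration('wrist')['fx'])
print(shift([560,-133,300]))
E
```

```text
(array([ 562.2, -137.5]), 233, np.float64(109.5), np.float64(1.5))
plate [593.32116206 189.62535486  18.89500751] [148.62106889 150.40046322  15.42606515]
cam in tool [  80.45082334    0.25408357 -141.32154087] [-3.10072985e-01  5.32032533e-05  9.50712754e-01] 357.2051999334925
[ 471.1 -318.9  -69. ]
```

```bash
python3 -m pendant '[[85,[60,-40,-3],[0,0,0]],[85,[110,-74,-6],[0,0,0]],[85,[160,-108,-9],[0,0,0]],[85,[210,-142,-12],[0,0,0]],[85,[260,-176,-15],[0,0,0]],[85,[310,-210,-18],[0,0,0]],[85,[360,-244,-20],[0,0,0]],[85,[410,-278,-20],[0,0,0]],[85,[445,-302,-20],[0,0,0]],[85,[471,-319,-20],[0,0,0]],[85,[471,-319,-20],[0,0,0]],[85,[471,-319,-20],[0,0,0]]]'
python3 - <<'E'
from h import *
print(telemetry.observe()['tcp_pos'],telemetry.observe()['eef_rot'])
grab('wrist','w1'); print(ring('w1',[562,-137],103,116,75,62)); print(shift([593,188,250]))
E
```

```text
time_s: 1.6
tcp_pos: [559.2, -134.5, 251.0]
eef_rot: [3.141, 0.002, 0.378]
force: [0.1, -0.2, 0.2]
opening: 85.0
grip_force: 0.0
[ 559.16842669 -134.49412257  250.95600594] [3.14132953e+00 1.59197926e-03 3.77779340e-01]
(array([ 564.5, -140. ]), 2409, np.float64(107.8), np.float64(1.2))
[ 150.4 -287.9    0.8]
```

View pics/w1.png

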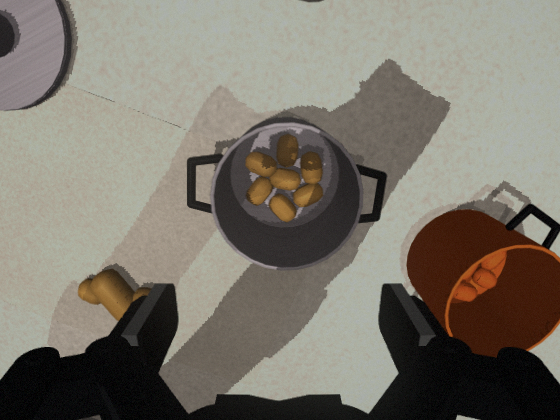

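The wrist view shows the grey pot's rim centred near (287,196), spanning columns 212–362 and rows 122–270. The decoy is at lower right and the lids at upper left.

```bash
python3 - <<'E'
from h import *
E=np.array([world('w1',u,v,z=110)[:2] for u,v in [(212,193),(362,196),(287,121),(287,270),(235,142),(338,142),(232,246),(343,246)]])
r=least_squares(lambda q:np.hypot(*(E-q[:2]).T)-q[2],[562,-137,63]);print(r.x,r.fun.round(1))
for z in [(106,109),(107,113)]: print(ring('w1',[562,-137],*z,75,62))
E
python3 -m pendant '[[85,[25,-48,0],[0,0,0]],[85,[50,-96,0],[0,0,0]],[85,[75,-144,0],[0,0,0]],[85,[100,-192,0],[0,0,0]],[85,[120,-230,10],[0,0,0]],[85,[138,-263,20],[0,0,0]],[85,[150,-288,30],[0,0,0]],[85,[150,-288,40],[0,0,0]],[85,[150,-288,40],[0,0,0]]]'
python3 - <<'E'
from h import *
im,d=grab('wrist','w2'); s=telemetry.observe();print(s['tcp_pos'])
P=cloud('w2');Q=P[(np.hypot(P[:,0]-592,P[:,1]-185)<40)&(P[:,2]>70)&(P[:,2]<84)];print('knob',Q.mean(0),(Q.max(0)+Q.min(0))/2,Q.max(0)-Q.min(0),len(Q))
E
```

```text
[ 564.64518139 -140.6890256    62.27895079] [-0.7 -0.9  1.   0.7  0.4 -0.6 -0.5  0.6]
(array([ 564.2, -140.1]), 1628, np.float64(108.0), np.float64(1.2))
(array([ 564.1, -140.2]), 1932, np.float64(108.5), np.float64(1.1))
time_s: 2.78
tcp_pos: [592.5, 186.8, 210.4]
eef_rot: [3.14, 0.003, 0.376]
force: [0.4, -1.0, 0.4]
opening: 84.7
grip_force: 0.0
[593.06149528 186.74974223 211.10998811]
knob [595.99530927 188.27060343  77.13479771] [595.35263997 187.94862705  74.73643574] [17.15128429 17.42520773  9.09611585] 398
```

View pics/w2.png

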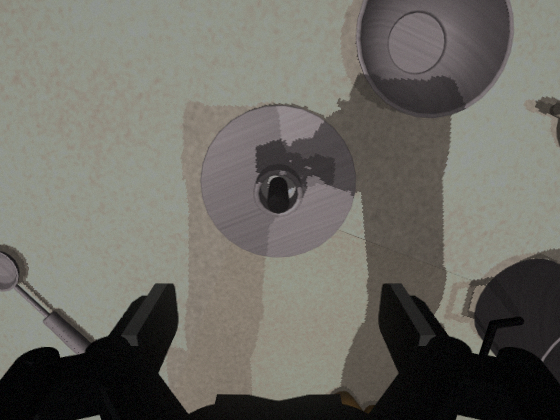

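The lids are seen undisturbed, knob top at about (277,183) and plate centred at (278,181). I measure the knob at (595,188) and the pot axis at (564.4,-140.3).

Run:
```python
from h import *
print(shift([595.2,188.2,54]))
```

```text
[  2.7  -0.8 157.1]
```

```bash
python3 -m pendant '[[85,[2.5,-0.8,25],[0,0,0]],[70,[2.5,-0.8,60],[0,0,0]],[60,[2.5,-0.8,95],[0,0,0]],[50,[2.5,-0.8,120],[0,0,0]],[50,[2.5,-0.8,140],[0,0,0]],[50,[2.5,-0.8,151],[0,0,0]],[50,[2.5,-0.8,156],[0,0,0]],[50,[2.5,-0.8,156],[0,0,0]]]'
python3 -m pendant '[[10,[0,0,0],[0,0,0]],[10,[0,0,0],[0,0,0]],[10,[0,0,0],[0,0,0]],[10,[0,0,0],[0,0,0]],[10,[0,0,0],[0,0,0]],[10,[0,0,0],[0,0,0]],[10,[0,0,0],[0,0,0]],[10,[0,0,0],[0,0,0]]]'
python3 -m pendant '[[5,[0,0,-3],[0,0,0]],[5,[0,0,-6],[0,0,0]],[5,[0,0,-10],[0,0,0]],[5,[0,0,-10],[0,0,0]],[5,[0,0,-10],[0,0,0]]]'
```

```text
time_s: 3.82
tcp_pos: [595.4, 191.0, 55.8]
eef_rot: [3.141, -0.001, 0.378]
force: [1.2, 0.4, 0.1]
opening: 49.5
grip_force: 0.0
time_s: 4.82
tcp_pos: [596.1, 190.4, 56.1]
eef_rot: [3.14, -0.002, 0.378]
force: [0.7, -4.2, 5.9]
opening: 16.0
grip_force: 58.6
time_s: 5.45
tcp_pos: [594.8, 191.4, 65.2]
eef_rot: [-3.141, 0.0, 0.379]
force: [-0.7, 0.1, -3.7]
opening: 15.9
grip_force: 58.6
```

```bash
python3 -m pendant '[[5,[0,0,-10],[0,0,0]],[5,[0,0,-30],[0,0,0]],[5,[0,0,-55],[0,0,0]],[5,[0,0,-85],[0,0,0]],[5,[0,0,-115],[0,0,0]],[5,[0,0,-135],[0,0,0]],[5,[0,0,-145],[0,0,0]],[5,[0,0,-145],[0,0,0]],[5,[0,0,-145],[0,0,0]]]'
python3 - <<'E'
from h import *
a,_=grab('wrist','w3'); b,_=grab('scene','s3'); 
cv2.imwrite('pics/m3.png',np.hstack([cv2.resize(a,(400,300)),cv2.resize(b[130:340,230:510],(400,300))]))
s=telemetry.observe();print(s['tcp_pos'],shift([564.4,-140.3,s['tcp_pos'][2]]))
P=cloud('w3')
z0=s['tcp_pos'][2]
Q=P[(np.hypot(*(P[:,:2]-s['tcp_pos'][:2]).T)<85)&(abs(P[:,2]-(z0-56+19))<12)]
A=np.c_[Q[:,:2]-s['tcp_pos'][:2],np.ones(len(Q))];print('plane',np.linalg.lstsq(A,Q[:,2],rcond=None)[0],len(Q))
E
```

```text
time_s: 6.58
tcp_pos: [594.2, 191.1, 209.4]
eef_rot: [-3.142, 0.002, 0.379]
force: [-1.2, 0.1, -5.5]
opening: 16.2
grip_force: 58.8
[594.32456052 191.13358292 209.22145897] [-150.4  296.9    0.3]
plane [-5.38596641e-03 -3.91679325e-03  1.70953372e+02] 39591
```

View pics/m3.png

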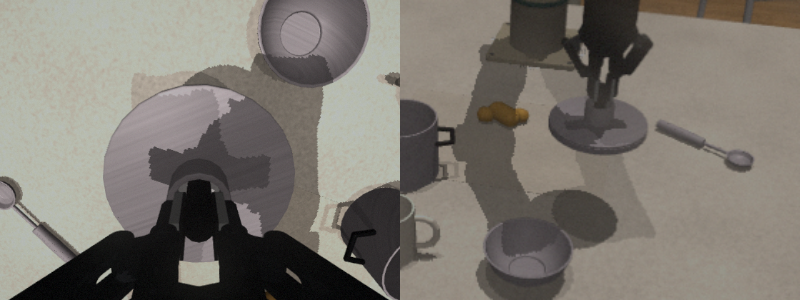

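Held level: both lids are on the knob, plate centre at about (197,180) in the left half, and nothing else has moved. Now I check the lid's centre relative to the TCP.

Run:
```python
from h import *
def plate(f,c,z):
    P=cloud(f);D=P[:,:2]-c;r=np.hypot(*D.T);m=(abs(P[:,2]-z)<6)&(r<90);D=D[m];r=r[m];b=np.floor(np.degrees(np.arctan2(D[:,1],D[:,0]))/6)
    E=np.array([D[b==k][np.argmax(r[b==k])] for k in np.unique(b) if r[b==k].max()>62])
    q=least_squares(lambda q:np.hypot(*(E-q[:2]).T)-75,[0,0],loss='soft_l1');return c+q.x,len(E),abs(q.fun).mean()
print(plate('w2',np.array([594,189]),18)); print(plate('w3',np.array([594.3,191.1]),171)); print(plate('t0',np.array([594,189]),19))
```

```text
(array([595.16569879, 187.58193221]), 60, np.float64(0.676690341661404))
(array([592.44665638, 190.06898798]), 52, np.float64(0.7225302098746553))
(array([593.77986286, 189.33863283]), 60, np.float64(0.5637024999635543))
```

```bash
python3 -m pendant '[[5,[-4,8,0],[0,0,0]],[5,[-12,24,0],[0,0,0]],[5,[-25,50,0],[0,0,0]],[5,[-41,82,0],[0,0,0]],[5,[-59,118,0],[0,0,0]],[5,[-78,156,0],[0,0,0]],[5,[-97,194,0],[0,0,0]],[5,[-115,230,0],[0,0,0]],[5,[-130,260,0],[0,0,0]],[5,[-141,281,0],[0,0,0]],[5,[-147,293,0],[0,0,0]],[5,[-149,297,0],[0,0,0]]]'
python3 -m pendant '[[5,[0,0,2],[0,0,0]],[5,[0,0,6],[0,0,0]],[5,[0,0,12],[0,0,0]],[5,[0,0,18],[0,0,0]],[5,[0,0,22],[0,0,0]],[5,[0,0,24],[0,0,0]],[5,[0,0,24],[0,0,0]]]'
python3 - <<'E'
from h import *
a,_=grab('wrist','w4'); b,_=grab('scene','s4'); 
cv2.imwrite('pics/m4.png',np.hstack([cv2.resize(a,(400,300)),cv2.resize(b[130:280,130:330],(400,300))]))
E
```

```text
time_s: 8.18
tcp_pos: [565.9, -140.9, 210.3]
eef_rot: [3.142, 0.0, 0.377]
force: [-0.3, 0.5, -3.8]
opening: 15.8
grip_force: 58.8
time_s: 9.05
tcp_pos: [566.3, -139.7, 186.2]
eef_rot: [-3.142, 0.0, 0.379]
force: [0.9, -0.1, -3.8]
opening: 16.1
grip_force: 58.8
```

View pics/m4.png

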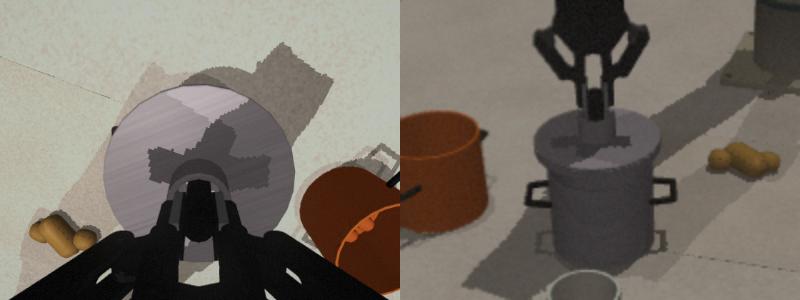

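The lids hang over the pot: in the right half the plate is at (597,140), centred over the pot body at (603,200). Lowering now in steps.

```bash
python3 -m pendant '[[5,[0,0,4],[0,0,0]],[5,[0,0,9],[0,0,0]],[5,[0,0,14],[0,0,0]],[5,[0,0,18],[0,0,0]],[5,[0,0,20],[0,0,0]],[5,[0,0,20],[0,0,0]]]'
python3 -m pendant '[[5,[0,0,1],[0,0,0]],[5,[0,0,2],[0,0,0]],[5,[0,0,3],[0,0,0]],[5,[0,0,4],[0,0,0]],[5,[0,0,4],[0,0,0]]]'
```

```text
time_s: 9.9
tcp_pos: [566.3, -139.7, 166.1]
eef_rot: [-3.141, 0.0, 0.379]
force: [0.5, 0.1, -3.7]
opening: 15.9
grip_force: 58.8
time_s: 10.52
tcp_pos: [566.3, -139.7, 162.2]
eef_rot: [-3.141, 0.0, 0.379]
force: [-0.4, -0.3, -3.4]
opening: 15.8
grip_force: 58.8
```

```bash
python3 -m pendant '[[5,[0,0,1],[0,0,0]],[5,[0,0,2],[0,0,0]],[5,[0,0,3],[0,0,0]],[5,[0,0,4],[0,0,0]],[5,[0,0,4],[0,0,0]]]'
python3 -m pendant '[[5,[0,0,0.5],[0,0,0]],[5,[0,0,1],[0,0,0]],[5,[0,0,1.5],[0,0,0]],[5,[0,0,1.5],[0,0,0]]]'
```

```text
time_s: 11.15
tcp_pos: [566.3, -139.7, 158.2]
eef_rot: [-3.142, 0.0, 0.379]
force: [-0.6, -1.0, -3.3]
opening: 16.0
grip_force: 58.8
time_s: 11.65
tcp_pos: [566.3, -139.7, 156.8]
eef_rot: [-3.142, 0.0, 0.379]
force: [-0.9, -0.1, -4.6]
opening: 16.2
grip_force: 58.8
```

```bash
python3 -m pendant '[[5,[0,0,0.5],[0,0,0]],[5,[0,0,1],[0,0,0]],[5,[0,0,1],[0,0,0]]]'
python3 -m pendant '[[5,[0,0,0.5],[0,0,0]],[5,[0,0,1],[0,0,0]],[5,[0,0,1],[0,0,0]]]'
```

```text
time_s: 12.02
tcp_pos: [566.4, -139.9, 156.2]
eef_rot: [3.141, -0.0, 0.379]
force: [-0.8, -0.2, -0.3]
opening: 16.3
grip_force: 59.3
time_s: 12.4
tcp_pos: [566.4, -140.0, 156.1]
eef_rot: [3.141, -0.0, 0.379]
force: [-2.7, -0.2, 8.8]
opening: 16.2
grip_force: 60.1
```

Seated: contact came at the expected height (156 − 56 = 100 mm). Releasing.

```bash
python3 -m pendant '[[5,[0,0,-0.5],[0,0,0]],[5,[0,0,-0.7],[0,0,0]],[20,[0,0,-0.7],[0,0,0]],[30,[0,0,-0.7],[0,0,0]],[45,[0,0,-0.7],[0,0,0]],[70,[0,0,-0.7],[0,0,0]],[75,[0,0,-0.7],[0,0,0]],[75,[0,0,-0.7],[0,0,0]],[75,[0,0,-0.7],[0,0,0]]]'
python3 -m pendant '[[75,[0,0,-15],[0,0,0]],[75,[0,0,-40],[0,0,0]],[75,[0,0,-65],[0,0,0]],[75,[0,0,-80],[0,0,0]],[75,[0,0,-80],[0,0,0]],[75,[0,0,-80],[0,0,0]]]'
python3 - <<'E'
from h import *
a,_=grab('wrist','w5'); b,_=grab('scene','s5'); 
cv2.imwrite('pics/m5.png',np.hstack([cv2.resize(a,(400,300)),cv2.resize(b[130:280,130:330],(400,300))]))
s=telemetry.observe();print(s['tcp_pos'],s['force'])
P=cloud('w5');D=P[:,:2]-s['tcp_pos'][:2];r=np.hypot(*D.T)
m=(abs(P[:,2]-118)<6)&(r<90);A=np.c_[D[m],np.ones(m.sum())];print('plane',np.linalg.lstsq(A,P[m,2],rcond=None)[0])
D=D[m];r=r[m];b=np.floor(np.degrees(np.arctan2(D[:,1],D[:,0]))/6);E=np.array([D[b==k][np.argmax(r[b==k])] for k in np.unique(b) if r[b==k].max()>62])
q=least_squares(lambda q:np.hypot(*(E-q[:2]).T)-75,[0,0],loss='soft_l1');print('plate rel',q.x,len(E),abs(q.fun).mean())
K=P[(np.hypot(*(P[:,:2]-s['tcp_pos'][:2]).T)<25)&(abs(P[:,2]-178)<5)];print('knob',K.mean(0),len(K))
C=P[(np.hypot(*(P[:,:2]-s['tcp_pos'][:2]).T)<32)&(abs(P[:,2]-147.5)<3)];print('collar',(C.max(0)+C.min(0))/2,C.max(0)-C.min(0))
E
```

```text
time_s: 13.52
tcp_pos: [566.4, -139.7, 155.5]
eef_rot: [3.142, -0.0, 0.379]
force: [-0.2, -0.5, 0.5]
opening: 75.2
grip_force: 0.0
time_s: 14.28
tcp_pos: [565.8, -139.6, 234.9]
eef_rot: [-3.141, 0.001, 0.379]
force: [1.0, -0.2, -1.0]
opening: 74.7
grip_force: 0.0
[ 565.67893809 -139.53326794  234.50513621] [-0.86122737 -0.3172988   0.85235853]
plane [-8.81156904e-04 -4.52292555e-04  1.17663355e+02]
plate rel [-0.88739294 -1.23483354] 60 0.47666714910884167
knob [ 565.74990877 -140.19412717  177.31705245] 668
collar [ 564.84598779 -140.4545389   147.47056686] [43.49131823 43.56893214  5.84961836]
```

View pics/m5.png

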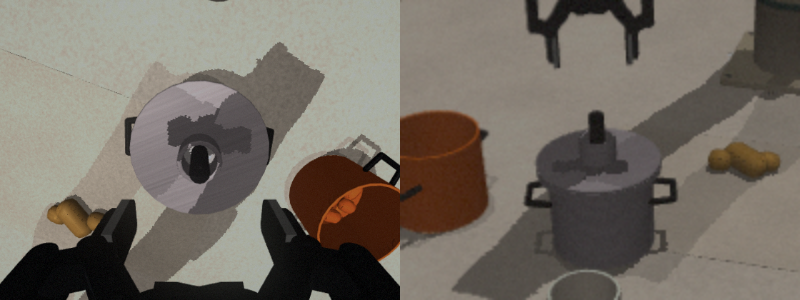

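The pair sits flat on the pot (plate level, top at about 119 mm), with collar and knob centred near (200,155) in the left half. Next I grip the collar.

```bash
python3 -m pendant '[[75,[-1,0.5,20],[0,0,0]],[75,[-1,0.5,50],[0,0,0]],[75,[-1,0.5,80],[0,0,0]],[75,[-1,0.5,100],[0,0,0]],[75,[-1,0.5,108],[0,0,0]],[75,[-1,0.5,111],[0,0,0]],[75,[-1,0.5,112],[0,0,0]],[75,[-1,0.5,112],[0,0,0]]]'
python3 -m pendant '[[60,[0,0,0],[0,0,0]],[55,[0,0,0],[0,0,0]],[50,[0,0,0],[0,0,0]],[47,[0,0,0],[0,0,0]],[44,[0,0,0],[0,0,0]],[40,[0,0,0],[0,0,0]],[36,[0,0,0],[0,0,0]],[36,[0,0,0],[0,0,0]],[36,[0,0,0],[0,0,0]]]'
```

```text
time_s: 15.38
tcp_pos: [566.1, -140.6, 124.2]
eef_rot: [3.141, -0.001, 0.379]
force: [-0.8, -0.4, -0.3]
opening: 75.0
grip_force: 0.0
time_s: 16.5
tcp_pos: [565.6, -140.4, 123.9]
eef_rot: [-3.141, -0.0, 0.379]
force: [-1.6, 1.5, 5.2]
opening: 42.0
grip_force: 61.1
```

```bash
python3 -m pendant '[[30,[0,0,-2],[0,0,0]],[30,[0,0,-5],[0,0,0]],[30,[0,0,-10],[0,0,0]],[30,[0,0,-16],[0,0,0]],[30,[0,0,-20],[0,0,0]],[30,[0,0,-20],[0,0,0]],[30,[0,0,-20],[0,0,0]]]'
python3 - <<'E'
from h import *
b,_=grab('scene','s6'); cv2.imwrite('pics/m6.png',cv2.resize(b[130:280,130:330],(800,600),interpolation=cv2.INTER_CUBIC))
E
```

```text
time_s: 17.38
tcp_pos: [565.5, -140.5, 143.5]
eef_rot: [-3.142, 0.0, 0.379]
force: [0.2, -0.1, -1.8]
opening: 41.6
grip_force: 60.8
```

View pics/m6.png

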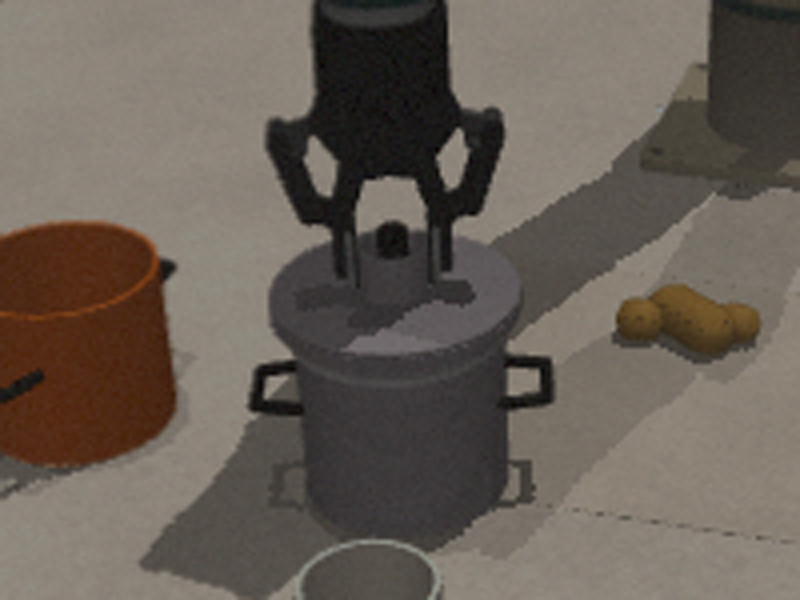

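The outer lid has lifted alone, level, at (395,290), with the inner lid's flange visible on the rim at (400,365). I'll raise it the rest of the way to 100 mm.

```bash
python3 -m pendant '[[30,[0,0,-5],[0,0,0]],[30,[0,0,-15],[0,0,0]],[30,[0,0,-30],[0,0,0]],[30,[0,0,-48],[0,0,0]],[30,[0,0,-64],[0,0,0]],[30,[0,0,-75],[0,0,0]],[30,[0,0,-80],[0,0,0]],[30,[0,0,-80],[0,0,0]],[30,[0,0,-80],[0,0,0]],[30,[0,0,-80],[0,0,0]]]'
python3 - <<'E'
from h import *
b,_=grab('scene','s7'); cv2.imwrite('pics/m7.png',cv2.resize(b[130:280,130:330],(800,600),interpolation=cv2.INTER_CUBIC))
E
```

```text
time_s: 18.68
tcp_pos: [565.3, -140.4, 222.9]
eef_rot: [-3.141, 0.001, 0.379]
force: [-0.3, 0.6, -2.0]
opening: 41.8
grip_force: 60.8
```

View pics/m7.png

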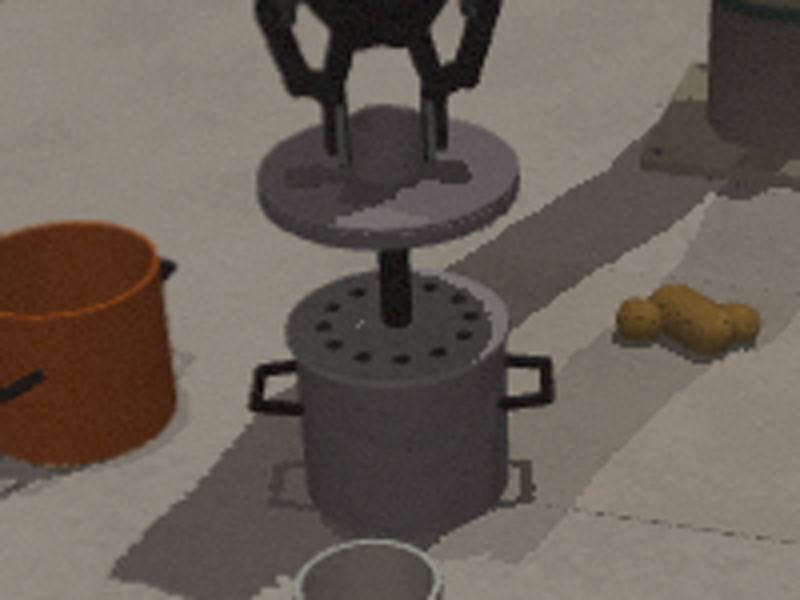

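The vented inner lid lies flat on the pot at (398,325), and the outer lid is held level above it at (388,175), about 99 mm up.

```bash
python3 -c "
from workcell import env; print(env.hand_in())"
```

```text
the job is handed in; nothing more can be done
None
```

I handed the job in at about 19 s: the inner lid is seated flat on the ginger pot, and the gripper is holding the outer lid level about 99 mm above where it lay; in the pictures nothing else had moved.

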